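# Bring the red-lidded spares jar to the front of the carousel and hold it

## Robot

A 6-joint arm with a two-finger parallel gripper is mounted at the origin on the work surface. World frame = base frame: x ahead of the robot, y to its left, z up, the work surface at z = 0. Lengths are in mm, angles in rad, forces in N, time in s.
With the tool pointing down it reaches from about 325 to 775 mm from the base axis. Payload 9.3 kg.
Tool frame: the origin (TCP) lies between the finger pads; the fingertips stand 14 mm ahead of it and the grasp point (between the pads) lies 5 mm behind it (env.finger_overhang is the distance from the TCP to the fingertips, in mm); z points along the fingers, y is the line along which they close (so a half turn about z gives the same grasp; the last joint's range is limited). The gripper opens to 85 mm and grips with 20 to 120 N. Pads are 22 mm wide; open, the fingers measure 114 mm over their backs; the gripper's body (76 mm by 85 mm) begins 54 mm behind the grasp point. The pads swing forward as they close: fully open they stand 13 mm farther back than shut.
Start: joints at [1.094, 0.259, 0.021, 1.334, 0, 1.418], TCP at [174.995, 521.415, 245.279] pointing down, gripper open.
Joint ranges: [-3.04, 3.04], [-0.91, 1.82], [-1.04, 1.36], [-1.92, 1.95], [-1.52, 1.45], [-3.14, 3.14]. Speed limits (rad/s): [2.22, 2.22, 2.79, 3.14, 3.14, 3.14].

## Interface

Orientations are given as a 3x3 rotation matrix whose columns are the frame's x, y, z axes.
In Python, from station import env gives the robot as it stands.
- The arm moves only by the tool move_arm, never from a script. Its argument "plan" is a list that holds one entry, the list of rows, each a list of 5 numbers: the gripper's target within -1 to 1 (fully open at 1, half-way at 0, shut at -1), then the shift along the tool's x, y, z as a fraction of full scale, then the turn about the tool's z as a fraction of full scale. In form: [[[fingers, tx, ty, tz, turn], ...]]. A call has 1 to 20 rows; each row is the pose to reach, as a shift and turn from the pose commanded when the call began, along the tool's axes at that moment, turning the shorter way round; what a row does not reach only later rows make up. Full scale, the value 1, is 100 mm for a shift and pi rad for a turn. A row lasts 1/10 s, in which the tool goes at most 50 mm and 8.59 degrees, less where a joint would pass 70% of its speed; a pose out of reach is approached as far as the arm can. A call with a number of a shift or a turn outside -1 to 1 is refused whole. A call with a gripper value outside its range is refused whole. The fingers move at their own pace and stop on an object; "newtons" is the grip in N (left out, the last holds). Time passes only in rows, so rows that repeat a pose let the fingers close. It gives the time, the measured TCP pose, the force, the opening and the grip force at its end, in the units of the state.
- env.observe(): the state, without advancing time (a new reading comes with each control period).
- env.snapshot(name): name is "scene" or "top" or "wrist"; returns a dict with "color" (420x560x3 uint8, red, green, blue), "fx", "fy", "cx", "cy" (pixels), "R" (3x3) and "t" (3): a world point X has camera coordinates R X + t. Camera axes: x right, y down, z forward; pixel columns grow to the right and rows downward; lengths in mm; the calibration is good to about 2 mm. The wrist camera is an equidistant fisheye: a pixel r from the principal point sees the ray r / f radians off the axis. A picture is of the moment at which its call begins. There is no depth.
- env.hand_in(): hands the job in; it is judged then, once.
The state is a dict: "time": time; "q": joint angles; "qd": joint speeds; "joint_torque": joint torques, N m; "tcp_pos": TCP position; "eef_rot": TCP orientation; "force": force on the tool from outside, world axes, zero at the start; "ft_torque": the same for the moment, N m; "grip_width": finger opening in mm; "gripper_force": force on a finger pad.
Only numpy, scipy, OpenCV 4.12 (cv2) and the standard library are available. Lean on these libraries where they do the work, as an engineer would, in place of code of your own. Each camera call takes 0.05 s, during which the arm holds its last target. There are 200 camera calls.

## Task

The spares carousel has come in from the van with its transit clamp done up: slacken the clamp by turning its orange bar knob a quarter turn anticlockwise (seen from above), then turn the carousel until the jar with the red lid stands at the yellow pointer on the base. Finish while holding: keep the black carrying handle on top of the post gripped with the jar at the pointer, so that the carousel stays still while I unscrew the red lid; leave the clamp slack, as I want other jars straight after. Leave the other things on the bench where they are.

Things in the scene. Friction and masses are not known exactly. Their poses are not given: they have to be found in the camera images.
- carousel_base: The carousel's fixed dark steel base, 284 mm across; it cannot shift. Origin on the carousel's upright turning axis, at the bench surface; z up. Its -x side is the front, with the yellow pointer; on its +y side, 195 mm from the axis, stands the transit clamp. It stands at some yaw on the bench.
- pointer (a point): Top of the yellow pointer at the front of the base, 166 mm from the turning axis, 50 mm above the bench. The red-lidded jar must stand on the line from the axis to this point.
- red_jar (a point): Centre of the red lid (53 mm across, 16 mm high), 114 mm above the bench, 95 mm from the turning axis. It goes round with the deck.
- carousel: The turning part: a round grey deck 300 mm across, 12 mm thick, top 42 mm above the bench, with six clear screw jars fixed in it 60 degrees apart, centres 95 mm from the axis, 53 mm across, lid tops 122 mm above the bench; one lid red, the others white, black, blue. 1.6 kg. Origin under the deck's centre, 30 mm above the bench; -x points at the red jar, which starts anywhere 0.8 to 5.4 rad round from the pointer.
- handle (a point): Middle of the carrying handle, fixed to the deck by the centre post (16 mm thick): a black level bar 110 mm long (its x), 22 mm thick (its y), 26 mm high. This point is on the turning axis, 200 mm above the bench. Its -x end points over the red-lidded jar. Grip it across its thickness from above; turning it turns the deck.
- boss (a point): Centre of the base under the deck, 28 mm above the bench. The deck rests on a ring of balls and turns about this centre boss with about 1 mm of side play, either way without end, almost freely (drag about 0.1 N m or less); it stays where it is left. It must stay seated. While the transit clamp is tight it is held fast (over 2 N m).
- clamp_knob (a joint): Turn of the clamp's knob: about 0 (0 to 0.1) at the start with the clamp tight, growing anticlockwise seen from above as it is slackened; stop at 1.9 rad. It takes up to about 0.3 N m. The steel jaw that bears on the deck's rim rises 2 mm per rad and is clear of the rim from about 0.6 rad. The knob stays where it is left.
- knob_grip (a point): Middle of the clamp's orange bar knob, on its vertical axis: a bar 52 mm long (along the point's x), 14 mm thick (along its y), 26 mm high, from 92 to 118 mm above the bench; this point is 105 mm above the bench. It is gripped across its thickness from above. The nearest jars stand about 75 mm from its axis.
- screwdriver: Bystander: a loose screwdriver with a yellow handle, lying. Origin at the centre of its underside. Leave it alone.
- multimeter: Bystander: a yellow handheld multimeter, 180 x 88 x 40 mm, lying face up. Origin at the centre of its underside. Leave it alone.
- tape_roll: Bystander: a roll of blue insulating tape, 68 mm across, 19 mm high, close to the carousel. Origin at the centre of its underside. Leave it alone.
- fuse_link: Bystander: a white ceramic fuse link with copper tags, 104 x 30 x 30 mm, close to the carousel. Origin at the centre of its underside. Leave it alone.
- relay: Bystander: a plug-in relay with a clear cover, 38 x 38 x 66 mm, standing. Origin at the centre of its underside. Leave it alone.
- spare_jar: Bystander: a loose clear jar with a white lid, 53 mm across, 80 mm high, standing. Origin at the centre of its underside. Leave it alone.

How it is judged (in metres and radians):
On the way, in this order (a step that is already met when the one before it is completed fails the run):
1. the transit clamp is slackened: its knob turned past 1.1 rad (value of joint clamp_knob above 1.1 rad), for 0.2 s.
2. the red-lidded jar has come to the pointer, the clamp still slack (y of red_jar in the frame of carousel_base between -0.01 and 0.01 m and x of red_jar in the frame of carousel_base below 0 m and angular speed of carousel below 0.1 rad/s and height (world z) of carousel below 0.036 m and angle between carousel's own z axis and vertical below 0.05 rad and value of joint clamp_knob above 1.1 rad), for 0.2 s.
At the end, for the whole second after the job is handed in: The red lid's centre is within 10 mm sideways of the base's front line (6 degrees), on the pointer's side; the deck sits on its base (lifted under 6 mm, tilted under 3 degrees), turning at under 0.1 rad/s; the fingers press the handle with over 5 N; the clamp knob stands past 1.1 rad (all of step 2 and contact force between the fingers and carry_handle above 5 N); the arm keeps its last pose, push and grip.
It fails at once if the deck is forced round more than 20 mm at the red jar while the clamp is still tight (value of joint clamp_knob below 0.4 rad and distance of red_jar from where it was at the start of the episode above 0.02 m).
It fails at once if a bystander is moved more than 20 mm (distance of any of screwdriver, multimeter, tape_roll, fuse_link, relay, spare_jar from where it was at the start of the episode above 0.02 m).
It also fails if it takes over 61 s, if anything falls off the work surface, if the arm or the gripper's body presses on something with over 40 N, if the wrist force passes 120 N, or if a joint passes its speed limit or range.

## Working session

There is one attempt and no reset: what is moved stays moved. The work goes in short steps, Python scripts to look and compute and a tool call to move; the robot and the scene stay as the last step left them, time stands still between calls to the robot, and variables do not carry over. Pictures are saved under pics/ and viewed, at most 10 in all, crops included, and the job is handed in when it is done.

Besides the shell and the picture viewer there is one more tool, called after "Request:" as name(argument=value, ...) on one line, values as JSON. move_arm: Moves the arm, as the interface text tells. Its arguments: {"type":"object","properties":{"plan":{"type":"array"},"newtons":{"type":"number"}},"required":["plan"]}

```bash
mkdir -p pics; ls; python3 - <<'E'
from station import env
import cv2
o=env.observe(); print(o['tcp_pos'],o['eef_rot'],o['grip_width'],o['time'])
for n in ("scene","top"):
    s=env.snapshot(n); cv2.imwrite(f"pics/{n}0.png",s["color"][:,:,::-1]); print(n,s["fx"],s["cx"],s["cy"],s["R"],s["t"])
E
```

```text
pics
[174.86908494 521.17028068 244.67348423] [[-9.48036113e-01  3.18162140e-01 -6.17522361e-04]
 [ 3.18162672e-01  9.48035388e-01 -1.19032676e-03]
 [ 2.06716143e-04 -1.32494532e-03 -9.99999101e-01]] 85.62032861516941 0.0
scene 392.356266550569 275.50903231494783 203.7643942970628 [[-0.88891136  0.45799168  0.00895594]
 [ 0.31548717  0.62626687 -0.71292191]
 [-0.33212111 -0.63089891 -0.70118623]] [ 492.50713925  -74.5862936  1483.25283764]
top 395.2973420167105 281.86756123088327 212.88730707216584 [[ 0.02635133 -0.99963142 -0.00652887]
 [-0.98747626 -0.02501352 -0.15577216]
 [ 0.15555144  0.01055191 -0.98777144]] [  22.81597799  600.94050486 1034.60483879]
```

View pics/scene0.png

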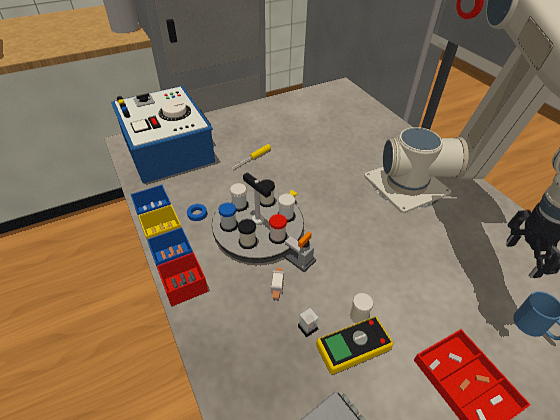

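View pics/top0.png

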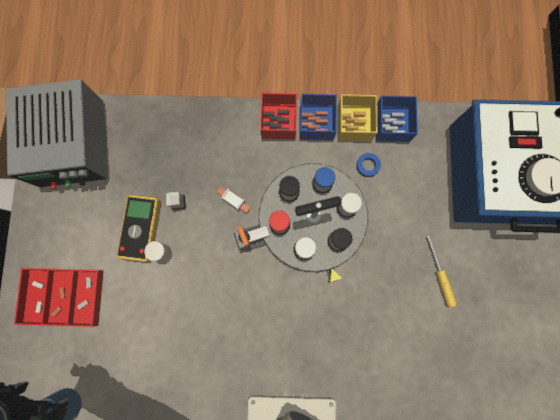

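The top view shows the deck centre at about (313,217), red lid (279,222), knob (243,236), pointer (335,275) and handle (318,206). Next I'll refine these by colour and back-project them.

```bash
cat > h.py <<'E'
import numpy as np, cv2
def ray(s,u,v,z):
    R,t=np.array(s["R"]),np.array(s["t"]); C=-R.T@t
    d=R.T@np.array([(u-s["cx"])/s["fx"],(v-s["cy"])/s["fy"],1])
    return C+d*(z-C[2])/d[2]
def blob(im,lo,hi,roi):
    x0,y0,x1,y1=roi; h=cv2.cvtColor(im,cv2.COLOR_RGB2HSV)[y0:y1,x0:x1]
    m=cv2.inRange(h,np.array(lo),np.array(hi)); 
    n,l,st,c=cv2.connectedComponentsWithStats(m); k=1+np.argmax(st[1:,4])
    p=np.argwhere(l==k)[:,::-1]+[x0,y0]; return p
E
cat > m.py <<'E'
from station import env
from h import *
s=env.snapshot("top"); im=s["color"]
def pa(p,z):
    w=np.array([ray(s,u,v,z)[:2] for u,v in p]); c=w.mean(0); e,V=np.linalg.eigh(np.cov((w-c).T)); a=V[:,1]
    pr=(w-c)@V; return c,np.arctan2(a[1],a[0]),np.ptp(pr,axis=0)[::-1],len(p)
red=pa(blob(im,(0,150,80),(5,255,255),(262,205,300,240)),122)
kn=pa(blob(im,(6,150,120),(17,255,255),(228,220,262,255)),118)
po=pa(blob(im,(20,120,80),(35,255,255),(320,262,350,290)),50)
ha=pa(blob(im,(0,0,0),(180,255,38),(293,192,345,220)),213)
for n,r in zip(("red","knob","pointer","handle"),(red,kn,po,ha)): print(n,*r)
A=ha[0]
# deck circle via 300 mm rim: brightness
print("axis-red",np.linalg.norm(A-red[0]),"axis-pointer",np.linalg.norm(A-po[0]),"axis-knob",np.linalg.norm(A-kn[0]))
f=lambda p:np.degrees(np.arctan2(*(p-A)[::-1]))
print("bearings",f(red[0]),f(po[0]),f(kn[0]))
E
python3 m.py
```

```text
red [568.30520239  44.01136446] 3.1092075359650693 [49.30495327 48.89567547] 312
knob [527.72355767 134.95458584] -2.7254187672621333 [49.33853971 13.58661817] 98
pointer [ 433.62071949 -104.20864663] -2.845162473642846 [30.56339968 27.84675409] 76
handle [593.41250238 -90.66463121] nan [nan nan] 1
axis-red 136.99635149927624 axis-pointer 160.36475371744712 axis-knob 234.98737958145531
bearings 100.56027723281805 -175.15516695573433 106.2328978148724m.py:5: RuntimeWarning: Degrees of freedom <= 0 for slice
  w=np.array([ray(s,u,v,z)[:2] for u,v in p]); c=w.mean(0); e,V=np.linalg.eigh(np.cov((w-c).T)); a=V[:,1]
  c *= np.true_divide(1, fact)
  c *= np.true_divide(1, fact)
```

```bash
sed -i 's/^ha=.*/ha=pa(blob(im,(0,0,0),(180,255,int(__import__("sys").argv[1])),(294,192,345,217)),213)\nwh=pa(blob(im,(0,0,170),(180,60,255),(336,190,366,220)),122); print("white",*wh); bl=pa(blob(im,(105,120,60),(125,255,255),(308,164,340,195)),122); print("blue",*bl)/' m.py; for t in 50 65; do python3 m.py $t; done
```

```text
white [ 620.95999281 -139.04611834] 2.9150630641969992 [51.88695013 51.00169654] 331
blue [685.3055749  -69.93912368] 1.7885398070725016 [50.26779753 49.64382655] 298
red [568.29674483  44.23084888] 3.0088980292445635 [50.03306967 49.67148596] 313
knob [527.51858109 134.86872894] -2.7174360970837745 [49.33444093 13.20636708] 98
pointer [ 433.93562071 -104.05680767] -2.6005422161289813 [30.85154838 27.12748803] 75
handle [586.17330914 -52.57093035] 1.843129490135482 [103.72046007  11.91737835] 77
axis-red 98.43859005944854 axis-pointer 160.70814958006144 axis-knob 196.40265526674725
bearings 100.46303803080858 -161.31477008565568 107.37625429622547
white [ 621.05863079 -138.91091274] 2.896481430078638 [52.62748801 51.73725131] 333
blue [685.26165279 -70.01270883] 1.1724432543011545 [50.47950741 49.81614047] 299
red [568.33306163  44.08611599] -3.0843252829724617 [49.04014061 48.36058768] 313
knob [527.51744354 134.81346804] -2.7192724850663934 [49.33566227 13.61622815] 99
pointer [ 433.98025213 -104.41098337] -2.6657361343589066 [30.39584276 27.4805818 ] 75
handle [591.9580754  -49.81131483] 1.776782897816031 [107.60341861  47.49659273] 384
axis-red 96.82390609299203 axis-pointer 167.14699054316952 axis-knob 195.54770641758546
bearings 104.12273275685133 -160.93402982626068 109.24080830773086
```

```bash
python3 - <<'E'
from station import env
import cv2
s=env.snapshot("top")["color"][150:290,220:380,::-1]
cv2.imwrite("pics/c1.png",cv2.resize(s,None,fx=5,fy=4.2857*1,interpolation=cv2.INTER_CUBIC) if 0 else cv2.resize(s,None,fx=4,fy=4,interpolation=cv2.INTER_CUBIC))
E
```

```text
(no output)
```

View pics/c1.png

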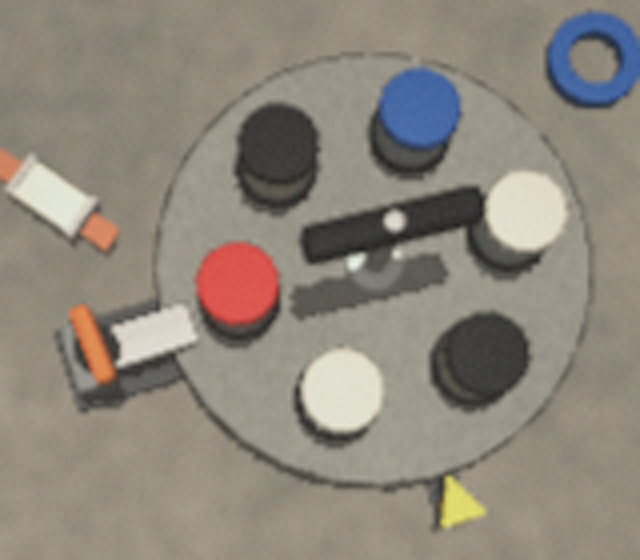

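Request:
move_arm(plan=[[[0,-0.914,-0.508,0,0],[0,-0.914,-0.508,0,0],[0,-0.914,-0.508,0,0],[0,-0.914,-0.508,0,0]]])

```text
time: 0.7
tcp_pos: [246.3, 443.5, 245.5]
eef_rot: [[-0.947, 0.321, 0.0], [0.321, 0.947, 0.0], [0.0, 0.0, -1.0]]
force: [-0.1, 0.5, -0.2]
grip_width: 42.6
gripper_force: 0.0
```

Request:
move_arm(plan=[[[0,-0.914,-0.508,0,0],[0,-0.914,-0.508,0,0],[0,-0.914,-0.508,0,0],[0,-0.914,-0.508,0,0]]])

```text
time: 1.1
tcp_pos: [316.3, 367.0, 245.3]
eef_rot: [[-0.948, 0.32, -0.0], [0.32, 0.948, 0.0], [0.0, 0.0, -1.0]]
force: [0.4, -0.0, 0.8]
grip_width: 42.7
gripper_force: 0.0
```

Request:
move_arm(plan=[[[0,-0.914,-0.508,0,0],[0,-0.914,-0.508,0,0],[0,-0.914,-0.508,0,0],[0,-0.914,-0.508,0,0]]])

```text
time: 1.5
tcp_pos: [386.4, 290.3, 245.1]
eef_rot: [[-0.948, 0.319, -0.001], [0.319, 0.948, 0.0], [0.001, 0.0, -1.0]]
force: [-0.0, 1.2, 0.6]
grip_width: 42.7
gripper_force: 0.0
```

Request:
move_arm(plan=[[[0,-0.914,-0.508,0,0],[0,-0.914,-0.508,0,0],[0,-0.914,-0.508,0,0],[0,-0.914,-0.508,0,0]]])

```text
time: 1.9
tcp_pos: [456.7, 213.5, 245.0]
eef_rot: [[-0.948, 0.318, -0.001], [0.318, 0.948, 0.0], [0.001, 0.0, -1.0]]
force: [0.1, -0.5, 0.4]
grip_width: 42.9
gripper_force: 0.0
```

Request:
move_arm(plan=[[[0,-0.914,-0.508,0.4,-0.237],[0,-0.914,-0.508,0.4,-0.237],[0,-0.914,-0.508,0.4,-0.237],[0,-0.914,-0.508,0.4,-0.237],[0,-0.914,-0.508,0.4,-0.237],[0,-0.914,-0.508,0.4,-0.237],[0,-0.914,-0.508,0.4,-0.237],[0,-0.914,-0.508,0.4,-0.237],[0,-0.914,-0.508,0.4,-0.237]]])

```text
time: 2.8
tcp_pos: [527.2, 135.9, 205.5]
eef_rot: [[-0.913, -0.407, 0.0], [-0.407, 0.913, 0.0], [-0.0, 0.0, -1.0]]
force: [-0.2, -0.2, 0.5]
grip_width: 42.6
gripper_force: 0.0
```

```bash
cat > w.py <<'E'
from station import env
import cv2,sys,numpy as np
s=env.snapshot("wrist"); cv2.imwrite(sys.argv[1],s["color"][:,:,::-1])
R,t=np.array(s["R"]),np.array(s["t"])
def proj(X):
    c=R@np.array(X)+t; th=np.arctan2(np.hypot(c[0],c[1]),c[2]); a=np.arctan2(c[1],c[0]); return s["cx"]+s["fx"]*th*np.cos(a),s["cy"]+s["fx"]*th*np.sin(a)
for X in eval(sys.argv[2]): print(X,proj(X))
E
python3 w.py pics/w1.png "[(527.5,134.9,118),(551,145.5,118),(504,124.3,118),(527,135.9,105),(568.3,44.1,122)]"
```

```text
(527.5, 134.9, 118) (np.float64(281.61551939768464), np.float64(220.37748377404856))
(551, 145.5, 118) (np.float64(281.8503586674637), np.float64(252.59119169748698))
(504, 124.3, 118) (np.float64(281.36785037602726), np.float64(185.46944939014196))
(527, 135.9, 105) (np.float64(283.1542646109015), np.float64(214.01366617443787))
(568.3, 44.1, 122) (np.float64(148.18033995777074), np.float64(222.09534094167373))
```

View pics/w1.png

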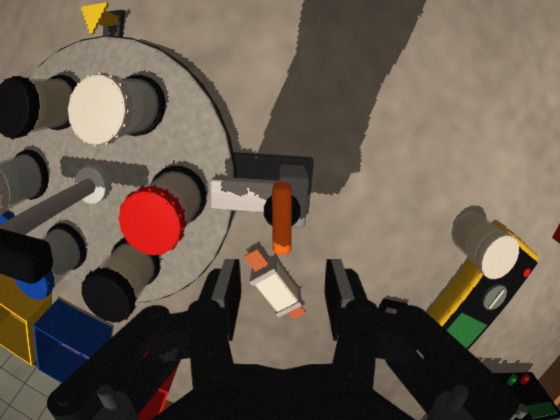

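Knob spans (282,182)–(282,252), matching my prediction to about 2 px, and sits centred between the fingers. Descending.

Request:
move_arm(plan=[[[0,0,-0.01,0.3,0],[0,0,-0.01,0.6,0],[0,0,-0.01,0.8,0],[0,0,-0.01,0.98,0],[0,0,-0.01,0.98,0],[-1,0,-0.01,0.98,0],[-1,0,-0.01,0.98,0],[-1,0,-0.01,0.98,0],[-1,0,-0.01,0.98,0],[-1,0,-0.01,0.98,0],[-1,0,-0.01,0.98,0],[-1,0,-0.01,0.98,0]]], newtons=50)

```text
time: 4.05
tcp_pos: [528.0, 135.3, 108.6]
eef_rot: [[-0.913, -0.409, 0.001], [-0.409, 0.913, 0.002], [-0.002, 0.001, -1.0]]
force: [-2.0, 4.7, 1.7]
grip_width: 12.8
gripper_force: 50.7
```

Request:
move_arm(plan=[[[-1,0,-0.01,0,-0.03],[-1,0,-0.01,0,-0.06],[-1,0,-0.01,0,-0.1],[-1,0,-0.01,0,-0.14],[-1,0,-0.01,0,-0.18],[-1,0,-0.01,0,-0.22],[-1,0,-0.01,0,-0.26],[-1,0,-0.01,0,-0.3],[-1,0,-0.01,0,-0.34],[-1,0,-0.01,0,-0.38],[-1,0,-0.01,0,-0.42],[-1,0,-0.01,0,-0.46],[-1,0,-0.01,0,-0.49],[-1,0,-0.01,0,-0.51],[-1,0,-0.01,0,-0.51],[-1,0,-0.01,0,-0.51],[-1,0,-0.01,0,-0.51]]])

```text
time: 5.75
tcp_pos: [531.3, 134.2, 108.7]
eef_rot: [[0.437, -0.899, 0.006], [-0.899, -0.437, 0.002], [0.001, -0.007, -1.0]]
force: [10.8, 4.4, -7.3]
grip_width: 12.9
gripper_force: 49.7
```

Request:
move_arm(plan=[[[0,0,0,0,0],[0,0,0,0,0],[0,0,0,0,0],[0,0,0,0,0],[0,0,0,-0.2,0],[0,0,0,-0.5,0],[0,0,0,-1,0],[0,0,0,-1,0],[0,0,0,-1,0]]])

```text
time: 6.65
tcp_pos: [528.7, 133.4, 208.4]
eef_rot: [[0.437, -0.9, 0.003], [-0.9, -0.437, 0.0], [0.001, -0.002, -1.0]]
force: [0.5, 0.0, -0.8]
grip_width: 42.5
gripper_force: 0.0
```

Request:
move_arm(plan=[[[0,0,0,-0.4,0],[0,0,0,-0.8,0],[0,0,0,-0.8,0],[0,0,0,-0.8,0]]])

```text
time: 7.05
tcp_pos: [528.2, 133.4, 286.6]
eef_rot: [[0.437, -0.9, -0.0], [-0.9, -0.437, -0.0], [-0.0, 0.0, -1.0]]
force: [0.5, 0.0, -1.0]
grip_width: 42.7
gripper_force: 0.0
```

```bash
python3 m.py 55; python3 - <<'E'
from station import env
from h import *
s=env.snapshot("top");print(ray(s,319,205.25,213)); o=env.observe(); print(o["tcp_pos"],o["eef_rot"],o["time"])
cv2.imwrite("pics/c2.png",cv2.resize(s["color"][150:290,220:380,::-1],None,fx=4,fy=4,interpolation=cv2.INTER_CUBIC))
E
```

```text
white [ 621.23192629 -138.83795863] 1.3452207219371175 [50.42873045 49.99832567] 312
blue [685.36418393 -70.21877418] 1.507153533455766 [49.57108099 48.71434773] 299
red [568.38267595  43.98821166] -3.0969162377943245 [48.89495194 48.27955181] 311
knob [536.08489947 120.64509979] 1.8953344036161874 [12.84505521 10.73243602] 24
pointer [ 433.93208872 -104.24144756] -2.5115360200766528 [31.30129626 26.45970846] 76
handle [592.9558966  -55.26757898] 1.7911352135420733 [106.27971786  47.20617114] 265
axis-red 102.25240901260744 axis-pointer 166.39414436530006 axis-knob 184.87720482512404
bearings 103.90538259607372 -162.88296585058671 107.91555657271618
[594.1268045  -48.99189876 213.        ]
[527.69560279 133.30154859 285.41223756] [[ 4.36865377e-01 -8.99521949e-01 -2.98431486e-03]
 [-8.99526284e-01 -4.36866554e-01 -2.79767999e-04]
 [-1.05208989e-03  2.80669061e-03 -9.99995508e-01]] 7.15
```

View pics/c2.png

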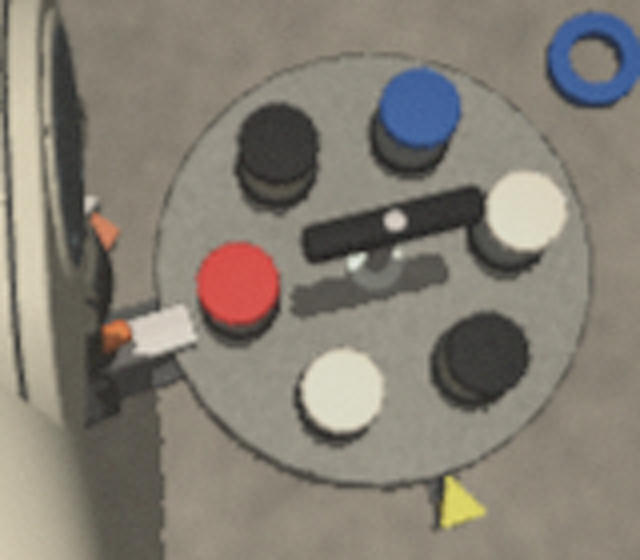

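Request:
move_arm(plan=[[[0.3,0.3,0.03,0,0.04],[0.3,0.6,0.06,0,0.08],[0.3,0.96,0.1,0,0.12],[0.3,0.96,0.1,0,0.16],[0.3,0.96,0.1,0,0.2],[0.3,0.96,0.1,0,0.24],[0.3,0.96,0.1,0,0.28],[0.3,0.96,0.1,0,0.32],[0.3,0.96,0.1,0,0.36],[0.3,0.96,0.1,0,0.4],[0.3,0.96,0.1,0,0.44],[0.3,0.96,0.1,0,0.48],[0.3,0.96,0.1,0,0.5],[0.3,0.96,0.1,0,0.5]]])

```text
time: 8.55
tcp_pos: [560.7, 42.7, 285.6]
eef_rot: [[-0.9, -0.436, -0.003], [-0.436, 0.9, 0.0], [0.003, 0.001, -1.0]]
force: [0.6, 0.4, 0.5]
grip_width: 55.6
gripper_force: 0.0
```

Request:
move_arm(plan=[[[0.3,0.1,-0.3,0,0.04],[0.3,0.1,-0.6,0,0.08],[0.3,0.1,-0.96,0,0.12],[0.3,0.1,-0.96,0,0.16],[0.3,0.1,-0.96,0,0.2],[0.3,0.1,-0.96,0,0.24],[0.3,0.1,-0.96,0,0.28],[0.3,0.1,-0.96,0,0.32],[0.3,0.1,-0.96,0,0.36],[0.3,0.1,-0.96,0,0.4],[0.3,0.1,-0.96,0,0.44],[0.3,0.1,-0.96,0,0.48],[0.3,0.1,-0.96,0,0.52],[0.3,0.1,-0.96,0,0.555],[0.3,0.1,-0.96,0,0.555],[0.3,0.1,-0.96,0,0.555]]])

```text
time: 10.15
tcp_pos: [594.0, -48.0, 286.5]
eef_rot: [[-0.28, 0.96, -0.001], [0.96, 0.28, 0.0], [0.001, -0.001, -1.0]]
force: [0.4, -0.1, 0.5]
grip_width: 55.8
gripper_force: 0.0
```

```bash
python3 w.py pics/w2.png "[(594.4,-48,213),(579.2,4.9,213),(609.6,-100.9,213),(568.3,44.1,122),(434,-104.3,50),(527.6,134.9,118)]"; python3 -c "
from station import env; print(env.observe()['q'])"
```

```text
(594.4, -48, 213) (np.float64(283.93023204965755), np.float64(227.13985608589695))
(579.2, 4.9, 213) (np.float64(284.25240284386405), np.float64(145.42109240250937))
(609.6, -100.9, 213) (np.float64(283.6123718291388), np.float64(294.9700043581828))
(568.3, 44.1, 122) (np.float64(284.31148344966954), np.float64(86.25835714256196))
(434, -104.3, 50) (np.float64(145.63211364042692), np.float64(182.2203230519492))
(527.6, 134.9, 118) (np.float64(268.9478015901241), np.float64(-16.077799119801256))
[-2.21411482e-01  3.33158779e-01  2.32313812e-01  1.47096228e+00
 -2.94747156e-05  1.06610174e+00]
```

View pics/w2.png

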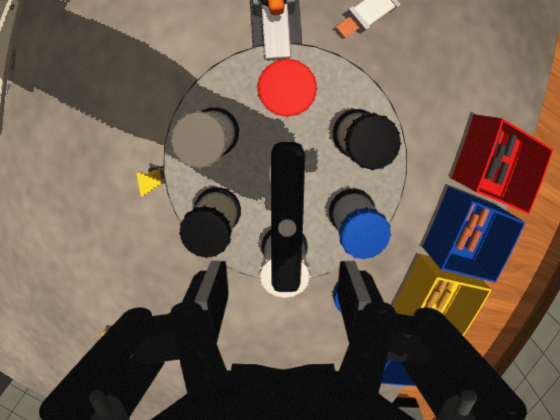

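Handle dot at (287,228) is within 3 px of prediction, with the bar upright between the fingers. Descend and grip.

Request:
move_arm(plan=[[[0.3,0,0.01,0.3,0],[0.3,0,0.01,0.6,0],[0.3,0,0.01,0.8,0],[0.3,0,0.01,0.91,0],[0.3,0,0.01,0.91,0],[-1,0,0.01,0.91,0],[-1,0,0.01,0.91,0],[-1,0,0.01,0.91,0],[-1,0,0.01,0.91,0],[-1,0,0.01,0.91,0],[-1,0,0.01,0.91,0],[-1,0,0.01,0.91,0],[-1,0,0.01,0.91,0]]], newtons=60)

```text
time: 11.5
tcp_pos: [595.8, -47.9, 197.8]
eef_rot: [[-0.276, 0.961, 0.003], [0.961, 0.276, -0.001], [-0.001, 0.002, -1.0]]
force: [1.5, -1.0, 6.9]
grip_width: 21.0
gripper_force: 60.2
```

Request:
move_arm(plan=[[[-1,0,0,0,-0.02],[-1,0,0,0,-0.05],[-1,0,0,0,-0.09],[-1,0,0,0,-0.13],[-1,0,0,0,-0.17],[-1,0,0,0,-0.21],[-1,0,0,0,-0.25],[-1,0,0,0,-0.29],[-1,0,0,0,-0.33],[-1,0,0,0,-0.37],[-1,0,0,0,-0.41],[-1,0,0,0,-0.45],[-1,0,0,0,-0.48],[-1,0,0,0,-0.505],[-1,0,0,0,-0.517],[-1,0,0,0,-0.522],[-1,0,0,0,-0.522],[-1,0,0,0,-0.522]]])

```text
time: 13.3
tcp_pos: [596.1, -47.4, 197.8]
eef_rot: [[-0.94, -0.342, 0.004], [-0.342, 0.94, 0.0], [-0.003, -0.001, -1.0]]
force: [3.7, 2.1, 5.6]
grip_width: 20.9
gripper_force: 60.1
```

```bash
python3 - <<'E'
from station import env
from h import *
o=env.observe(); print(o["tcp_pos"],o["force"],o["ft_torque"],o["time"])
for n in("top","scene"):
    s=env.snapshot(n); cv2.imwrite(f"pics/{n}3.png",cv2.resize(s["color"][150:300,200:400,::-1],None,fx=4,fy=4,interpolation=cv2.INTER_CUBIC))
    print(n,[ (p.mean(0), ray(s,*p.mean(0),122)) for p in [blob(s["color"],(0,150,80),(5,255,255),(210,180,370,290))]])
E
python3 w.py pics/w3.png "[(505.1,-80.2,122),(434,-104.3,50),(594.4,-48,213)]"
```

```text
[596.13204414 -47.42831467 197.80130602] [3.71170528 2.06228903 5.56709672] [ 0.62567873 -0.27789724  0.10316739] 13.3
(505.1, -80.2, 122) (np.float64(283.66439161955077), np.float64(79.496090369932))
(434, -104.3, 50) (np.float64(285.3471819965747), np.float64(-0.8235338837260144))
(594.4, -48, 213) (np.float64(283.5537868247219), np.float64(304.0869181948802))Traceback (most recent call last):
  File "<stdin>", line 6, in <module>
  File "h.py", line 9, in blob
    n,l,st,c=cv2.connectedComponentsWithStats(m); k=1+np.argmax(st[1:,4])
                                                      ~~~~~~~~~^^^^^^^^^^
    return _wrapfunc(a, 'argmax', axis=axis, out=out, **kwds)
    return bound(*args, **kwds)
ValueError: attempt to get argmax of an empty sequence
```

View pics/top3.png

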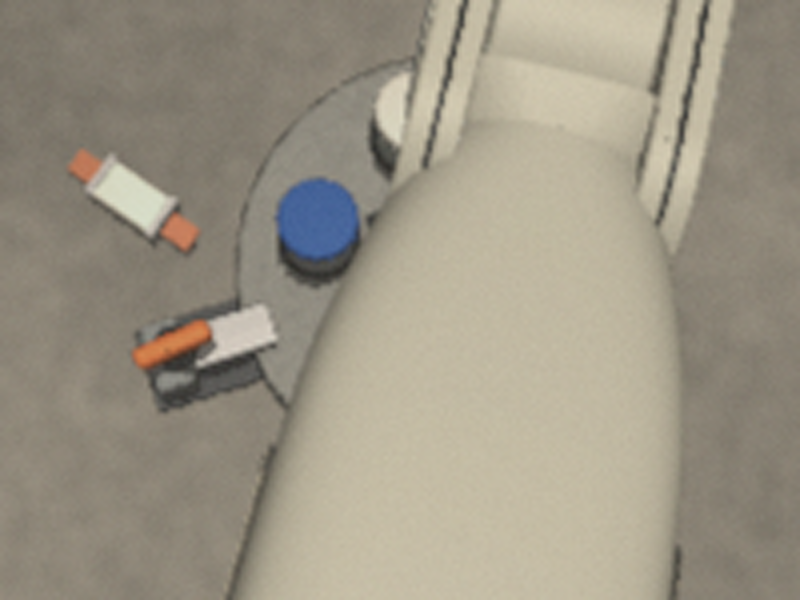

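View pics/w3.png

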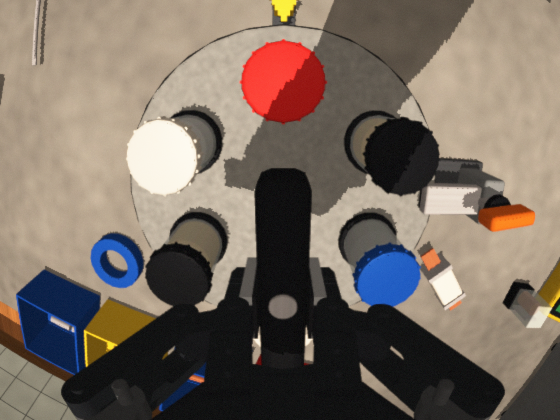

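In the wrist view the red lid (284,81) lies on the line from the handle dot (284,306) to the yellow pointer (285,15). The knob stands radial (about 90° turned), the grip is 60 N and the arm is still. Handing in.

```bash
python3 -c "
from station import env; print(env.hand_in())"
```

```text
the job is handed in; nothing more can be done
None
```

I slackened the clamp by about a quarter turn and brought the red-lidded jar to the yellow pointer. I handed the job in with the handle held at 60 N; no verdict came back, but the last wrist picture showed the jar in line with the pointer.

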